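# Move the objective lenses to the check rack in order

### The arm

A 6-joint arm with a two-finger parallel gripper is mounted at the origin on the work surface. World frame = base frame: x ahead of the robot, y to its left, z up, the work surface at z = 0. Lengths are in m, angles in rad, forces in N, time in s.
With the tool pointing down it reaches from about 0.275 to 0.75 m from the base axis. Payload 10.2 kg.
Tool frame: the origin (TCP) lies on the centre line of the jaws, within the pads' length; the fingertips stand 11 mm ahead of it and the grasp point (between the pads) lies 8 mm behind it; z points along the fingers, y is the line along which they close (so a half turn about z gives the same grasp; the last joint's range is limited). The gripper opens to 88 mm and grips with 3 to 60 N. Pads are 18 mm wide; open, the fingers measure 123 mm over their backs; the gripper's body (75 mm by 187 mm) begins 45 mm behind the grasp point.
Start: joints at [-1.462, 0.313, 1.498, -0, 1.331, -0.223], TCP at [0.171, -0.496, 0.25] pointing down, gripper open.
Joint ranges: [-2.94, 2.94], [-0.97, 2.17], [0.19, 2.56], [-1.23, 4.37], [0.02, 3.11], [-2.88, 2.88]. Speed limits (rad/s): [2.39, 2.39, 3.01, 3.14, 3.14, 3.14].

### API

Orientations are given as a rotation vector (axis times angle).
In Python, from workcell import env gives the robot as it stands. The module is installed in compiled form; this text tells all that it offers. Calls block until the motion is done:
- env.movep(position, orientation): joint-space move of the TCP to a pose.
- env.move_linear(position, rotation=None, max_speed=0.15): straight line of the TCP; rotation=None keeps the orientation; max_speed is the mean speed in m/s.
- env.move_j(angles): joint-space move.
- env.gripper_to(opening, effort=None): finger opening in m; effort is the grip in N (None keeps the last); returns when the fingers have stopped.
- env.dwell(seconds).
- env.inverse_kinematics(position, orientation): joint angles nearest the present ones, or None.
- env.grab_frame(name): name is "scene" or "top" or "wrist"; returns a dict with "pixels" (480x640x3 uint8, red, green, blue), "mtx" (3x3 intrinsics, pixels), "k1" (the pictures are not rectified: a ray, as slopes to the right and down, at radius r is drawn at 1 + k1 r^2 times it, then the intrinsics apply), "rvec" (rotation vector, rad) and "tvec" (3), from world to camera coordinates, as OpenCV has them. Camera axes: x right, y down, z forward; pixel columns grow to the right and rows downward; lengths in m; the calibration is good to about 2 mm. A picture is of the moment at which its call begins. There is no depth.
A pose or a line that the arm cannot do raises env.MotionError and nothing moves.
- env.hand_in(): hands the job in; it is judged then, once.
Readings, each from a call of its own:
- env.read_clock(): time.
- env.read_joint_positions(): joint angles.
- env.read_dq(): joint speeds.
- env.read_tau(): joint torques, N m.
- env.read_eef_pos(): TCP position.
- env.read_eef_rot(): TCP orientation.
- env.read_wrist_force(): force on the tool from outside, world axes, zero at the start.
- env.read_wrist_torque(): the same for the moment, N m.
- env.read_opening(): finger opening in m.
- env.read_gripper_force(): force on a finger pad.
Only numpy, scipy, OpenCV 4.12 (cv2) and the standard library are available. Lean on these libraries where they do the work, as an engineer would, in place of code of your own. Each camera call takes 0.05 s, during which the arm holds its last target. There are 200 camera calls.

### The job

Move the four microscope objective lenses from the full store rack to the empty check rack, keeping their order as counted from the metal knob at the end of each rack: the lens next to the store rack's knob goes into the bay next to the check rack's knob, and so on along the row. Take them one at a time, beginning with the one next to the store rack's knob and working along, keep them upright, and set each down gently, without dropping it, so that it stands flat on the floor of its bay.

Things in the scene. Friction and masses are not known exactly. Their poses are not given: they have to be found in the camera images.
- lens_a_mid (a point): Microscope lens A, loose, upright, nose up: short and stout, bright steel, barrel 34 mm across, flat wide nose 26 mm across; 50 mm tall, about 90 g. Foot 28 mm across, 6 mm high; barrel a straight cylinder from 6 to 38 mm up. The point is on its axis half-way up, 25 mm above its underside; z up, its turn about z is of no matter.
- lens_b_mid (a point): Microscope lens B, loose, upright, nose up: dark steel, barrel 30 mm across, plain cone nose running to 12 mm; 56 mm tall, about 100 g. Foot 28 mm across, 6 mm high; barrel a straight cylinder from 6 to 43 mm up. The point is on its axis half-way up, 28 mm above its underside; z up, its turn about z is of no matter.
- lens_c_mid (a point): Microscope lens C, loose, upright, nose up: slim, bright steel, barrel 26 mm across, nose in two steps of 18 and 10 mm; 62 mm tall, about 110 g. Foot 28 mm across, 6 mm high; barrel a straight cylinder from 6 to 47 mm up. The point is on its axis half-way up, 31 mm above its underside; z up, its turn about z is of no matter.
- lens_d_mid (a point): Microscope lens D, loose, upright, nose up: longest, dark steel, barrel 32 mm across, black ring 36 mm across between 6 and 14 mm up, pointed nose 8 mm across at the tip; 68 mm tall, about 150 g. Foot 28 mm across, 6 mm high; barrel a straight cylinder from 14 to 52 mm up. The point is on its axis half-way up, 34 mm above its underside; z up, its turn about z is of no matter.
- bay_a: The store rack's bay in which lens A stands at the start (its place in the row changes from start to start). Fixed; all four alike: a grey tile 60 x 55 mm (x, y) with a white lip. Origin: centre of the tile's underside, 4 mm below the bay floor; axes parallel to the store rack's.
- bay_b: The store rack's bay in which lens B stands at the start (its place in the row changes from start to start). Fixed; all four alike: a grey tile 60 x 55 mm (x, y) with a white lip. Origin: centre of the tile's underside, 4 mm below the bay floor; axes parallel to the store rack's.
- bay_c: The store rack's bay in which lens C stands at the start (its place in the row changes from start to start). Fixed; all four alike: a grey tile 60 x 55 mm (x, y) with a white lip. Origin: centre of the tile's underside, 4 mm below the bay floor; axes parallel to the store rack's.
- bay_d: The store rack's bay in which lens D stands at the start (its place in the row changes from start to start). Fixed; all four alike: a grey tile 60 x 55 mm (x, y) with a white lip. Origin: centre of the tile's underside, 4 mm below the bay floor; axes parallel to the store rack's.
- store_rack: Store rack, full at the start: black plate 64 x 251 mm (x, y), fixed, turned any way. Origin on the table under the middle of the row of bays. Metal knob 20 mm across, top 32 mm up, at y = +125.5 mm. Bay centres, counted from the knob: x = 0, y = +82.5, +27.5, -27.5, -82.5 mm. Bay floors 10 mm above the table, 54 x 49 mm (x, y) inside a lip 3 mm high. z up.
- check_rack: Check rack, empty at the start: aluminium plate 64 x 251 mm (x, y), fixed, turned any way. Origin on the table under the middle of the row of bays. Metal knob 20 mm across, top 32 mm up, at y = +125.5 mm. Bay centres, counted from the knob: x = 0, y = +82.5, +27.5, -27.5, -82.5 mm. Bay floors 10 mm above the table, 54 x 49 mm (x, y) inside a lip 3 mm high. z up.
Mind the look-alikes: they are no part of the job. What is shaped like the part that bears lens_b_mid but orange is not meant.

How it is judged:
By the outcome, as a careful person would: the job done as asked, in the order asked, and still so for the second after the job is handed in, with the robot touching nothing.
It also fails if it takes over 112 s, if anything falls off the work surface, if the arm or the gripper's body presses on something with over 40 N, if the wrist force passes 120 N, or if a joint passes its speed limit or range.

## Working session

There is one attempt and no reset: what is moved stays moved. The work goes in short steps, each a Python script; the robot and the scene stay as the last script left them, time stands still between calls to the robot, and variables do not carry over. Pictures are saved under pics/ and viewed, at most 14 in all, crops included, and the job is handed in when it is done.

```bash
mkdir -p pics
cat > h.py <<'E'
import numpy as np, cv2
from workcell import env
def grab(n,save=None):
    f=env.grab_frame(n)
    if save: cv2.imwrite('pics/'+save,cv2.cvtColor(f['pixels'],cv2.COLOR_RGB2BGR))
    return f
def dist(f): return np.array([f['k1'],0,0,0,0.])
def ray(f,px):
    K=np.array(f['mtx'],float)
    p=cv2.undistortPoints(np.array(px,float).reshape(-1,1,2),K,dist(f))[:,0]
    R=cv2.Rodrigues(np.array(f['rvec'],float))[0]; t=np.array(f['tvec'],float).ravel()
    return -R.T@t, np.c_[p,np.ones(len(p))]@R
def onplane(f,px,z):
    c,d=ray(f,px); return c+d*((z-c[2])/d[:,2])[:,None]
def proj(f,P):
    return cv2.projectPoints(np.array(P,float).reshape(-1,1,3),np.array(f['rvec'],float),np.array(f['tvec'],float),np.array(f['mtx'],float),dist(f))[0][:,0]
E
python3 - <<'E'
from h import *
for n in ['top','scene']:
    f=grab(n,n+'0.png'); print(n,f['k1'],ray(f,[[320,240]]),f['mtx'])
print(env.read_clock(),env.read_eef_rot())
E
```

```text
top -0.09849288403992423 (array([ 0.42152854, -0.01512822,  0.78889166]), array([[ 0.18545899,  0.01330697, -0.98257632]])) [[435.89648639   0.         317.68602253]
 [  0.         435.89648639 240.1713345 ]
 [  0.           0.           1.        ]]
scene -0.16821565170424704 (array([0.90812296, 0.57487899, 0.71397623]), array([[-0.39399939, -0.61001206, -0.68784665]])) [[582.33397118   0.         314.49094373]
 [  0.         582.33397118 251.55419961]
 [  0.           0.           1.        ]]
0.1 [-3.09735446e+00 -5.18634452e-01 -1.16009385e-04]
```

View pics/top0.png

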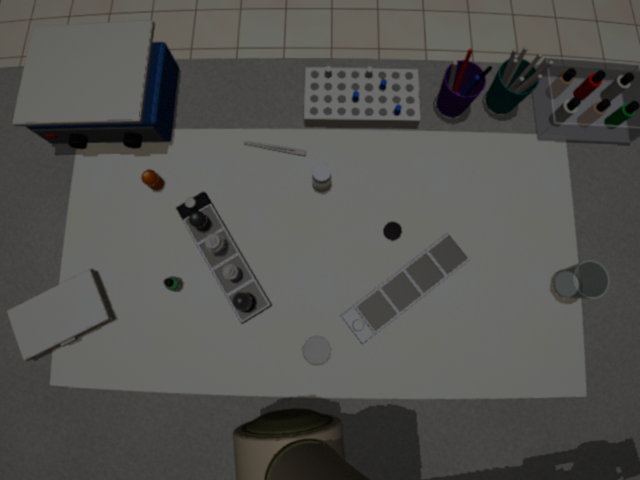

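View pics/scene0.png

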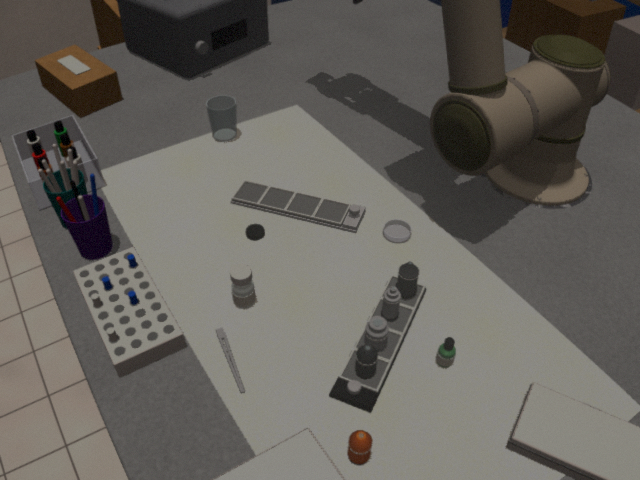

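The top view shows the store rack with its knob at (190,203) and lenses at (200,221), (215,243), (232,271) and (244,300). The check rack's knob is at (358,325), with bays running up to (449,252).
Possible mistakes: orange look-alike at top (150,180), white jar (321,176), green bottle (173,283), black cap (392,230), clear disc (317,350). I choose the four lenses standing in the black rack, and check them in a close crop.

Run:
```python
from h import *
a=cv2.imread('pics/scene0.png')[250:410,320:450]; b=cv2.imread('pics/top0.png')[185:330,165:285]
c=cv2.imread('pics/top0.png')[225:350,330:480]
g=lambda i:cv2.resize(np.clip(i*1.6,0,255).astype(np.uint8),(390,480) ,interpolation=cv2.INTER_CUBIC)
g2=lambda i,s:cv2.resize(np.clip(i*1.6,0,255).astype(np.uint8),(int(i.shape[1]*s),int(i.shape[0]*s)) ,interpolation=cv2.INTER_CUBIC)
A=g2(a,3.0);B=g2(b,3.31)
B=cv2.resize(B,(397,480))
cv2.imwrite('pics/crop1.png',np.hstack([A,B]))
# masks
f=env.grab_frame('top'); im=cv2.imread('pics/top0.png'); gr=cv2.cvtColor(im,cv2.COLOR_BGR2GRAY)
print(gr[330,362],gr[300,380],gr[252,449],gr[300,345],gr[205,180],gr[315,250])
m=((gr<100)).astype(np.uint8); 
n,l,s,ce=cv2.connectedComponentsWithStats(m)
for i in range(1,n):
    if 60<s[i,4]<8000 and 120<s[i,0]<500 and 130<s[i,1]<380: print(i,s[i],ce[i],onplane(f,[ce[i]],.01)[0])
```

```text
103 68 63 107 45 88
217 [243 141  64  16 427] [276.43559719 148.15456674] [0.74554419 0.08156164 0.01      ]
219 [140 169  26  24 431] [152.92807425 180.34338747] [0.67966697 0.31657748 0.01      ]
220 [311 174  22  21 313] [321.71884984 184.68690096] [ 0.67362228 -0.00598429  0.01      ]
221 [ 175  191   98  134 4932] [223.69363341 257.24493106] [0.53392897 0.17011618 0.01      ]
222 [383 220  20  22 330] [392.23030303 230.53939394] [ 0.58814422 -0.13621782  0.01      ]
223 [ 340  233  130  112 4430] [407.84288939 285.15056433] [ 0.48882295 -0.16302145  0.01      ]
227 [163 276  22  17 283] [173.61837456 283.43462898] [0.484229   0.25977907 0.01      ]
231 [301 335  31  31 729] [316.35939643 350.26611797] [ 0.37247838 -0.00162377  0.01      ]
```

View pics/crop1.png

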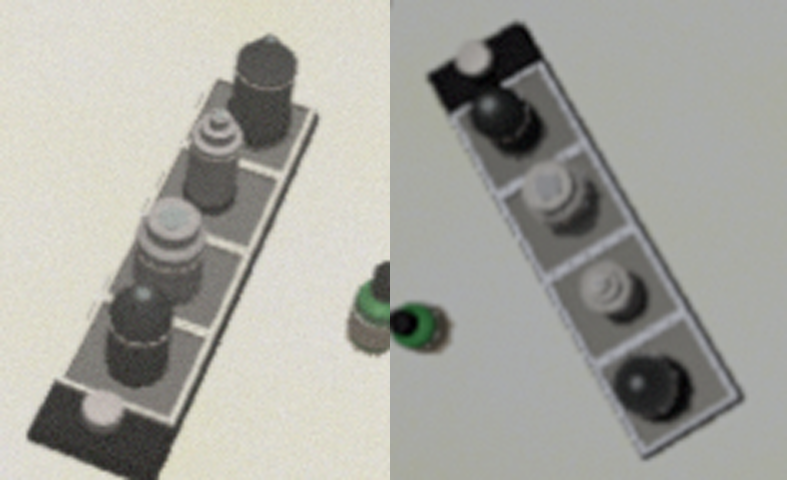

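The crop shows, from the store knob: B (dark cone), A (stout, flat nose), C (slim, stepped) and D (tall, dark, pointed). Next I'll locate both racks.

```bash
cat >> h.py <<'E'
from scipy.spatial.transform import Rotation as Ro
def rackfit(f,tiles):  # tile px from knob -> world origin, ydir
    P=onplane(f,tiles,.01)[:,:2]; s=np.array([82.5,27.5,-27.5,-82.5])/1e3
    return P
def down(ydir):   # tool z down, closing axis = rack x (perp to ydir)
    y=np.array([ydir[1],-ydir[0],0]); z=np.array([0,0,-1.]); x=np.cross(y,z)
    return [Ro.from_matrix(np.c_[s*x,s*y,z]).as_rotvec() for s in (1,-1)]
E
python3 - <<'E'
from h import *
f=env.grab_frame('top'); gr=cv2.cvtColor(f['pixels'],cv2.COLOR_RGB2GRAY)
m=(gr<82).astype(np.uint8); m[:, :335]=0
n,l,s,ce=cv2.connectedComponentsWithStats(m)
for i in range(1,n):
    if 300<s[i,4]<2000 and s[i,0]<470 and 225<s[i,1]<350:
        print(s[i],ce[i],cv2.minAreaRect(np.argwhere(l==i)[:,::-1].astype(np.float32)),onplane(f,[ce[i]],.01)[0])
# check knob
print('knob',onplane(f,[[358,325]],.032),onplane(f,[[190,203]],.032))
m=(gr<100).astype(np.uint8); n,l,s,ce=cv2.connectedComponentsWithStats(m)
for i in range(1,n):
    if s[i,4]>3000 and 170<s[i,0]<350 and 185<s[i,1]<250:
        c=cv2.findContours((l==i).astype(np.uint8),0,2)[0][0][:,0]
        P=onplane(f,c,.006)[:,:2]; r=cv2.minAreaRect((P*1000).astype(np.float32)); print(r,cv2.boxPoints(r))
E
```

```text
[429 235  38  39 779] [447.92811297 254.06803594] ((447.9878234863281, 254.1097412109375), (30.141538619995117, 26.081018447875977), 51.34019470214844) [ 0.54610621 -0.23730716  0.01      ]
[406 254  38  38 797] [424.56461731 272.50188206] ((424.56097412109375, 272.45123291015625), (30.141538619995117, 26.549541473388672), 51.34019470214844) [ 0.51194687 -0.19365035  0.01      ]
[382 272  39  39 823] [400.88335358 290.95261239] ((400.8154296875, 290.9769592285156), (30.258499145507812, 27.451913833618164), 52.12501525878906) [ 0.47831057 -0.15038988  0.01      ]
[358 291  39  40 838] [376.56801909 309.94033413] ((376.4442443847656, 309.927490234375), (30.5465087890625, 27.863780975341797), 52.4314079284668) [ 0.44416974 -0.1068352   0.01      ]
knob [[ 0.41749654 -0.07241399  0.032     ]] [[0.62936854 0.23309983 0.032     ]]
((539.9011840820312, 174.67922973632812), (259.8241271972656, 67.77256774902344), 32.8969612121582) [[412.41602 132.57268]
 [449.22534  75.66753]
 [667.38635 216.78578]
 [630.577   273.69092]]
((485.8436279296875, -159.70912170410156), (66.97238159179688, 252.15184020996094), 37.93779754638672) [[ 381.9216    -80.863235]
 [ 536.946    -279.73    ]
 [ 589.7656   -238.55501 ]
 [ 434.74127   -39.688232]]
```

Check rack: the pitch of 55.4 mm and the knob prediction (0.418, −0.073) match the sizes given. The store rack estimate is good to about 5 mm. Next is a wrist view over the store rack.

Run:
```python
from h import *
y=np.array([.84,.543]);y/=np.linalg.norm(y)
for o in down(y): print(o,env.inverse_kinematics([.52,.165,.27],o))
o=min([o for o in down(y) if env.inverse_kinematics([.52,.165,.27],o) is not None],key=lambda o:abs(env.inverse_kinematics([.52,.165,.27],o)[5]))
env.movep([.52,.165,.27],o)
f=grab('wrist','w0.png'); print(env.read_clock(),env.read_joint_positions()); c,d=ray(f,[[320,240]]); print(c,d)
print(proj(f,[[.529+.84*s,.168+.543*s,.01] for s in(.1255,.0825,.0275,-.0275,-.0825)]))
```

```text
[3.01315545 0.88909991 0.        ] [ 9.24309132e-02  3.44769221e-01  1.40073058e+00 -4.44089210e-16
  1.39609285e+00  1.08936679e+00]
[ 0.88909991 -3.01315545 -0.        ] [ 9.24309132e-02  3.44769221e-01  1.40073058e+00 -4.44089210e-16
  1.39609285e+00 -2.05222587e+00]
2.8917 [ 9.12741861e-02  3.44797260e-01  1.40073234e+00 -8.43723650e-05
  1.39606298e+00  1.08926085e+00]
[0.58679925 0.207136   0.40513239] [[-0.25083274 -0.16475815 -0.95393877]]
[[320.65947358  55.49698131]
 [320.62745591 104.58322991]
 [320.58984033 162.47761642]
 [320.55550767 215.53533196]
 [320.52403987 264.34911847]]
```

View pics/w0.png

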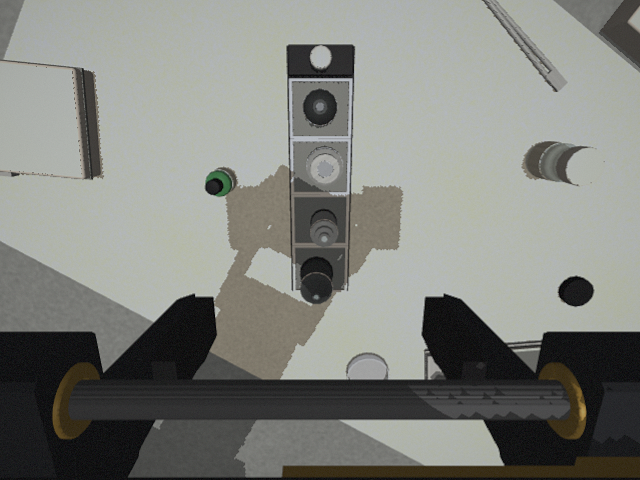

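The wrist view shows the noses at B (320,106), A (325,169), C (323,238) and D (316,296), and the knob at (320,57). I'll enlarge it to refine them.

Run:
```python
from h import *
im=cv2.imread('pics/w0.png')[35:315,270:370]
a=cv2.resize(np.clip(im[:150]*1.5,0,255).astype(np.uint8),None,fx=4,fy=4,interpolation=cv2.INTER_CUBIC)
b=cv2.resize(np.clip(im[130:280]*1.8,0,255).astype(np.uint8),None,fx=4,fy=4,interpolation=cv2.INTER_CUBIC)
cv2.imwrite('pics/w0c.png',np.hstack([a,b]))
f=env.grab_frame('wrist')
px=[(320,57),(320,106),(325,169),(323,238),(316,296)];z=[.032,.066,.060,.072,.078]
P=np.array([onplane(f,[p],h)[0][:2] for p,h in zip(px,z)])
y=np.array([.84,.543]);y/=np.linalg.norm(y);x=np.array([y[1],-y[0]]);o=[.529,.168]
print(P,np.c_[(P-o)@x,(P-o)@y]*1e3)
```

```text
[[0.63043905 0.23439674]
 [0.59545145 0.21186014]
 [0.55382539 0.17964851]
 [0.50225933 0.14837764]
 [0.45273564 0.12404525]] [[ -0.6916975  121.23501968]
 [ -0.75920399  79.61740303]
 [  3.69461137  27.17236791]
 [  1.96215802 -33.10967446]
 [ -4.48854759 -87.90976114]]
```

View pics/w0c.png

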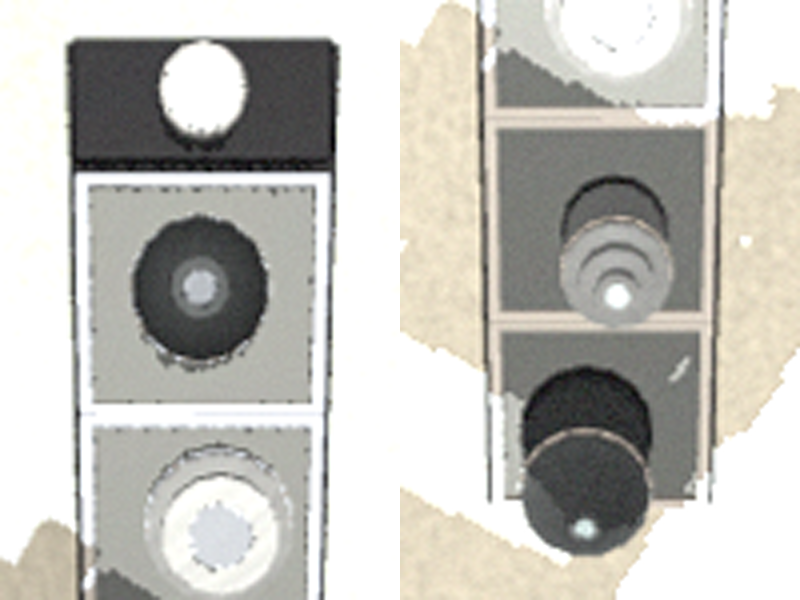

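The refined noses agree with the bay spacing: about +80, +27, −33 and −88 mm, with the knob at +121, so a common origin shift of about −4 mm. First transfer: lens B.

```bash
cat >> h.py <<'E'
L={'B':(.5950,.2112,.028,.030),'A':(.5539,.1799,.027,.034),'C':(.5018,.1475,.030,.026),'D':(.4522,.1236,.036,.032)}
ys=np.array([.84,.543]); ys/=np.linalg.norm(ys)
yc=np.array([-.1019,.1305]); yc/=np.linalg.norm(yc); oc=np.array([.4951,-.1720])
ST=dict(zip('BACD',[.0825,.0275,-.0275,-.0825]))
def best(p,rots):
    q0=np.array(env.read_joint_positions())
    c=[(np.abs(np.array(q)-q0).max(),i) for i,r in enumerate(rots) if (q:=env.inverse_kinematics(p,r)) is not None]
    return rots[min(c)[1]]
H=.16
def pick(k):
    x,y,g,d=L[k]; z=.002+g
    r=best([x,y,H],down(ys)); env.gripper_to(.075,20); env.movep([x,y,H],r)
    env.move_linear([x,y,z+.0],max_speed=.12)
    env.gripper_to(.0,20); print(k,'open',env.read_opening(),'force',env.read_gripper_force(),'want',d)
    return abs(env.read_opening()-d)<.003
def place(k):
    x,y,g,d=L[k]; z=.002+g
    px,py=oc+yc*ST[k]; p=env.read_eef_pos()
    env.move_linear([p[0],p[1],H],max_speed=.12); print('lifted',env.read_opening())
    env.movep([px,py,H],best([px,py,H],down(yc))); print('held',env.read_opening())
    env.move_linear([px,py,z+.012],max_speed=.12); env.dwell(.2)
    f0=env.read_wrist_force()[2]; h=z+.002
    env.move_linear([px,py,h],max_speed=.03)
    while h>z-.0025:
        df=env.read_wrist_force()[2]-f0
        if df>1.0: break
        h-=.0005; env.move_linear([px,py,h],max_speed=.01)
    print('touch dz',h-z,'dF',df)
    env.gripper_to(min(d+.025,.06)); env.move_linear([px,py,H],max_speed=.12); print('t',env.read_clock())
E
python3 - <<'E'
from h import *
if pick('B'):
    place('B')
    f=grab('wrist','w1.png'); grab('top','t1.png')
E
```

```text
B open 0.029205706536371674 force 19.99997224425897 want 0.03
lifted 0.029194987995924977
held 0.029339808531752234
touch dz -0.0005000000000000004 dF 8.462821519146583
t 13.3417
```

View pics/w1.png

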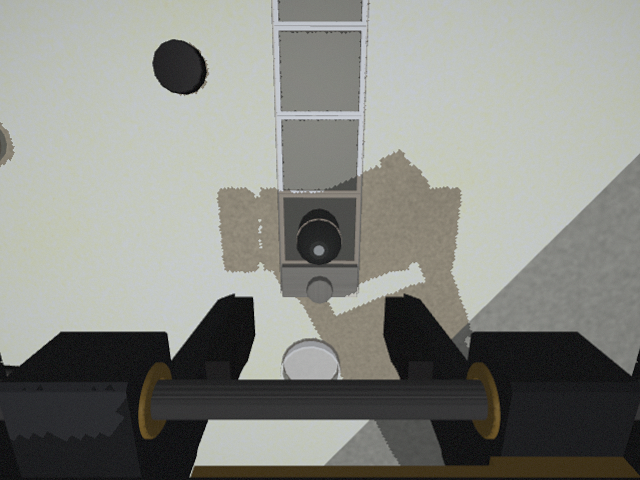

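Lens B stands upright and centred at (319,235) in the bay next to the check knob (319,289). I'll carry on with A, C and D, stopping if any grip width is wrong.

Run:
```python
from h import *
for k in 'ACD':
    if not pick(k): print('STOP'); break
    place(k)
grab('wrist','w2.png')
grab('top','t2.png'); grab('scene','s2.png')
```

```text
A open 0.03264273671990581 force 20.000062342733145 want 0.034
lifted 0.03327335639999894
held 0.033045826751303464
touch dz 0.0 dF 1.503178192229159
t 24.1917
C open 0.025016636178782352 force 19.999767718836665 want 0.026
lifted 0.025194541617918974
held 0.02514613780548905
touch dz -0.0005000000000000004 dF 6.368903643146511
t 35.125
D open 0.03114981848936685 force 19.999779888312332 want 0.032
lifted 0.031265978084658766
held 0.03146989017749038
touch dz -0.0005000000000000004 dF 7.782919402869064
t 46.05
```

Run:
```python
import cv2,numpy as np
a=cv2.imread('pics/s2.png')[150:260,215:400]; b=cv2.imread('pics/t2.png')[220:350,330:480]
a=cv2.resize(a,(400,238));b=cv2.resize(b,(400,347))
cv2.imwrite('pics/f.png',np.clip(np.vstack([a,b])*1.5,0,255))
```

```text
[ WARN:0@0.029] global loadsave.cpp:1063 imwrite_ Unsupported depth image for selected encoder is fallbacked to CV_8U.
```

View pics/f.png

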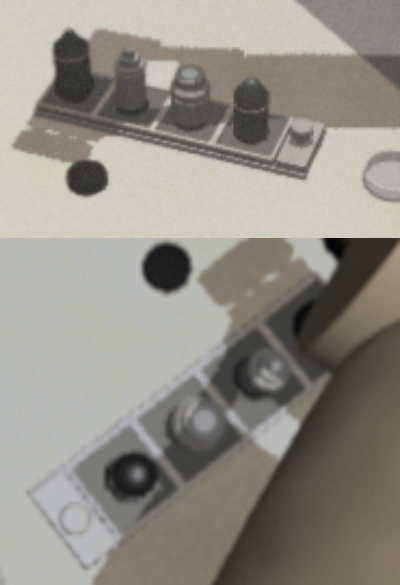

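View pics/w2.png

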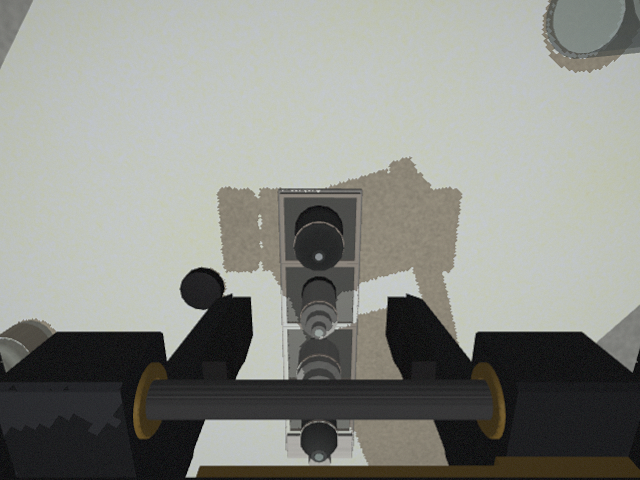

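The wrist view shows D at (318,235), C at (318,310), A at (320,355) and B at (318,440). All four stand upright and centred, in the order B, A, C, D from the knob. The gripper is clear, so I'm handing in.

```bash
python3 -c "
from h import *
print(env.hand_in(),env.read_clock())"
```

```text
the job is handed in; nothing more can be done
the job is handed in; nothing more can be done
```

All four lenses (B, A, C, D counted from the knob) were moved one at a time to the check rack in order; the final pictures show them upright and centred in their bays. The job was handed in with the last move ending at about 46 s, under the 112 s limit.

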